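# Close a cell test chamber with its bayonet cap and lock pin

### The job

Close the cell test chamber: set the cap into the collar with its two tabs resting on the rim, well to the side of the notches, then press lightly and turn it until the tabs drop through the notches and the flange is down on the collar. Twist the cap clockwise (seen from above) to its stop, then take the lock pin from its rest and push it fully down through the cap's ear into the lug's hole. Be gentle with the chamber, and leave everything else on the bench alone.

Things in the scene. Friction and masses are not known exactly. Their poses are not given: they have to be found in the camera images.
- chamber: Fixed aluminium test chamber (sizes in mm). Origin: centre of the collar, on the bench; z up. Base plate 12 thick, x -82 to +68, y +-68; two terminals 16 high on it at x +58. Round collar, outer radius 46, rim top at z 50, bore radius 26.5, floor at z 14. A lug with the lock hole stands on the -x side, x -67 to -41, 30 wide, top at z 46
- notch_a (a point): Middle of one notch in the rim, at 140 degrees counter-clockwise from chamber +x (from above), 29.5 from the axis, z 50. The rim is a lip 8 thick (z 42 to 50) cut right through by two notches 20 wide
- notch_b (a point): Middle of the other notch, opposite, at 320 degrees. Below the lip a groove (z 31 to 42, radius 34.5) lets the tabs turn only clockwise from the notches, through 50 degrees, to a hard stop
- lock_hole (a point): Centre of the lock hole's mouth in the lug: chamber x -54, y 0, z 46. Upright hole 12.5 wide, 34 deep, 2 mm chamfer
- cap: Loose bayonet cap, about 300 g, standing on its plug; half a turn makes no difference. Origin: centre of the plug's underside; z up. Plug radius 25 (foot chamfered to 22), z 0 to 31.5; two tabs along +-y; round flange, radius 38, z 31.5 to 37.5, with two ears along +-x. With its tabs on the rim the origin is at chamber z 36; dropped, the flange lies on the rim, origin at z 18.5
- cap_bar (a point): Centre of the cap's grey grip bar, on the axis at cap z 53.5. Bar along cap y, right above the tabs: 20 thick (x +-10), 60 long, z 37.5 to 69.5
- tab_a (a point): Underside of the cap's +y tab, 29.5 from the axis, z 14; the other is at -y. Tabs: x +-7, reaching to radius 32.5, z 14 to 22. They are over the notches when cap yaw = chamber yaw + 50 degrees (or + 230)
- ear_hole (a point): Centre of the hole in the cap's +x ear, at x 54, top face, z 37; the -x ear is alike. Ears 26 wide, 5 thick, reaching to 68; upright holes 13 wide. At the stop, 50 degrees clockwise from the notches, cap x is parallel to chamber x and one ear hole is right over the lock hole, ear top at chamber z 55.5
- lock_pin: Loose steel pin, 70 g, standing upright in its rest. Origin: tip of the rod; z up along the pin. Rod 9 in diameter, z 0 to 40, its lowest 10 tapered; round head 22 in diameter with fine flutes, z 40 to 85. Fully home in the lock its head lies on the cap's ear, origin at chamber z 15.5
- pin_rest: Fixed aluminium block 70 x 70 x 50 on a foot 86 x 86 x 6 that holds the pin, hole 13 wide and 45 deep in the middle of its top. Origin: centre of its underside. In it the pin's head lies on the block, pin origin at z 10
- resistor: Bystander: black resistor block 46 x 66 x 48 with two binding posts. Origin under its centre
- amber_bottle: Bystander: amber bottle 50 in diameter, 101 high. Origin under its centre
- swab_tub: Bystander: clear tub of swabs 68 in diameter, 86 high. Origin under its centre
- vial: Bystander: sample vial 24 in diameter, 60 high. Origin under its centre
- caliper: Bystander: caliper lying flat, 68 x 225 x 20, long in its y. Origin under its centre
- marker: Bystander: marker pen lying, 16 x 136 x 14, long in its y. Origin under its centre
- weight: Bystander: brass-coloured calibration weight 27 in diameter, 42 high. Origin under its centre
There are look-alikes about, which are no part of the job. Leave any blue or yellow look-alike of the cap alone.

How it is judged (in metres and radians):
On the way, in this order (a step that is already met when the one before it is completed fails the run):
1. the cap sits level in the collar, its tabs resting on the rim at least 10 mm to the side of both notches (z of cap in the frame of chamber between 0.032 and 0.04 m and horizontal distance between cap and chamber below 0.005 m and angle between cap's own z axis and vertical below 0.09 rad and horizontal distance between tab_a and notch_a above 0.01 m and horizontal distance between tab_a and notch_b above 0.01 m and contact force between cap and chamber above 0.3 N), for 0.1 s.
2. the tabs have dropped through the notches and the flange is down on the collar, not yet twisted home (z of cap in the frame of chamber between 0.014 and 0.0225 m and horizontal distance between cap and chamber below 0.005 m and angle between cap's own z axis and vertical below 0.09 rad and angle between the x axis of cap and the x axis of chamber, either way round above 0.3 rad), for 0.05 s.
3. the cap is twisted to its stop under the lip (z of cap in the frame of chamber between 0.014 and 0.0225 m and horizontal distance between cap and chamber below 0.005 m and angle between cap's own z axis and vertical below 0.09 rad and angle between the x axis of cap and the x axis of chamber, either way round below 0.09 rad), for 0.2 s.
At the end, for the whole second after the job is handed in: Cap down on the collar (origin 14 to 22.5 mm above the chamber's, within 5 mm of its axis, level), at its stop (x axes within 0.09 rad); pin upright in the lock hole through the ear, head within 4.5 mm of the ear, tip within 5 mm of the hole's axis; all at rest (all of step 3 and z of lock_pin in the frame of chamber below 0.02 m and horizontal distance between lock_pin and lock_hole below 0.005 m and angle between lock_pin's own z axis and vertical below 0.12 rad and linear speed of each of cap, lock_pin below 0.02 m/s); the robot touches nothing.
It fails at once if the cap or the pin pressed on the chamber with more than 80 N (contact force between any of cap, lock_pin and chamber above 80 N).
It fails at once if the gripper or arm pushed on the chamber with more than 40 N (contact force between any of the fingers, the arm and chamber above 40 N).
It fails at once if a bystander moved more than 30 mm (distance of any of resistor, amber_bottle, swab_tub, vial, caliper, marker, weight from where it was at the start of the episode above 0.03 m).
It also fails if it takes over 61 s, if anything falls off the work surface, if the arm or the gripper's body presses on something with over 40 N, if the wrist force passes 120 N, or if a joint passes its speed limit or range.

### The arm

A 6-joint arm with a two-finger parallel gripper is mounted at the origin on a cart in front of the work surface, level with it; the furniture and walls round the work are solid. World frame = base frame: x ahead of the robot, y to its left, z up, the work surface at z = 0. Lengths are in mm, angles in degrees, forces in N, time in s.
With the tool pointing down it reaches from about 325 to 925 mm from the base axis. Payload 3.1 kg.
Tool frame: the origin (TCP) lies at the very end of the fingers, on their centre line; the grasp point (between the pads) lies grasp_offset behind it (grasp_offset is the distance from the TCP to the grasp point, in mm); z points along the fingers, x is the direction in which the jaws open and shut, and the axes are right-handed (so a half turn about z gives the same grasp; the last joint's range is limited). The gripper opens to 85 mm and grips with 20 to 120 N. Pads are 22 mm wide; open, the fingers measure 114 mm over their backs; the gripper's body (76 mm by 85 mm) begins 54 mm behind the grasp point. The pads swing forward as they close: fully open they stand 13 mm farther back than shut.
Start: joints at [-82.46, 12.427, 92.441, -0, 75.132, -6.429], TCP at [150.891, -606.524, 196.9] pointing down, gripper open.
Joint ranges: [-157.48, 157.48], [-44.54, 120.13], [17.64, 146.25], [-64.5, 244.5], [7.68, 150.69], [-147.95, 147.95]. Speed limits (degrees/s): [159.86, 159.86, 180, 180, 180, 180].

### API

Orientations are given as [roll, pitch, yaw] about the fixed x, y, z axes, in that order (R = Rz(yaw) Ry(pitch) Rx(roll)).
In Python, from station import * gives the robot as it stands. Calls block until the motion is done:
- goto(position, orientation): joint-space move of the TCP to a pose.
- move_l(position, attitude=None, speed=150): straight line of the TCP; attitude=None keeps the orientation; speed is the mean speed in mm/s.
- move_j(angles): joint-space move.
- grip(opening, squeeze=None): finger opening in mm; squeeze is the grip in N (None keeps the last); returns when the fingers have stopped.
- wait(seconds).
- solve_ik(position, orientation): joint angles nearest the present ones, or None.
- get_obs(): the state.
- get_image(name): name is "scene" or "top" or "wrist"; returns the picture (400x640x3 uint8, red, green, blue); there is no depth.
- get_calibration(name): a dict with "fx", "fy", "cx", "cy" (pixels), "R" (3x3) and "t" (3): a world point X has camera coordinates R X + t; the wrist camera has in their place "mount" (4x4, takes a point from camera to tool coordinates, whose origin is the TCP and whose axes are the tool frame's). Camera axes: x right, y down, z forward; pixel columns grow to the right and rows downward; lengths in mm; the calibration is good to about 2 mm. A picture is of the moment at which its call begins: read the wrist's pose just before it. get_calibration takes no time and is no camera call.
A pose or a line that the arm cannot do raises Unreachable and nothing moves.
- sign_off(): hands the job in, once; it reports no verdict.
Trained networks look in the newest picture that a camera, given by its name, has taken for a name from the list of things; names that differ only in an ending like _2 or _b are one class to them, and where a whole thing is asked for, a point or a joint stands for the part that bears it (a point fixed in the world has none). Each returns a list of dicts, best first, with "score" (0 to 1); they miss things now and then, are a little off and sometimes report something else, mostly with a low value. They report only what shows in the picture. A call takes as long as a camera call. They do not tell look-alikes from the thing itself.
- spot_in(name, camera): "extent" ([centre column, centre row, width, height] in pixels, round what is visible of it).
- regions_of(name, camera): "region" (400x640 bool, what is visible of it) and "extent" ([centre column, centre row, width, height] in pixels, round what is visible of it).
The state is a dict: "t": time; "joint_pos": joint angles; "qvel": joint speeds; "effort": joint torques, N m; "tcp_pos": TCP position; "ee_rot": TCP orientation; "wrist_force": force on the tool from outside, world axes, zero at the start; "moment": the same for the moment, N m; "grip_width": finger opening in mm.
Only numpy, scipy, OpenCV 4.12 (cv2) and the standard library are available. Lean on these libraries where they do the work, as an engineer would, in place of code of your own. Each camera call takes 0.05 s, during which the arm holds its last target.

## Working session

There is one attempt and no reset: what is moved stays moved. The work goes in short steps, each a Python script; the robot and the scene stay as the last script left them, time stands still between calls to the robot, and variables do not carry over. Pictures are saved under pics/ and viewed, and the job is handed in when it is done.

```bash
ls; mkdir -p pics
cat > h.py <<'E'
from station import *
import numpy as np, cv2
def save(n,im): cv2.imwrite('pics/'+n+'.png',cv2.cvtColor(im,cv2.COLOR_RGB2BGR))
E
python3 - <<'E'
from h import *
o=get_obs(); print(o)
for c in ['scene','top','wrist']:
    im=get_image(c); save(c+'0',im); print(c,get_calibration(c))
    if c!='wrist':
        for n in ['chamber','cap','lock_pin','pin_rest']:
            print(n,[(round(d['score'],2),np.round(d['extent']).tolist()) for d in spot_in(n,c)][:5])
print(get_obs()['t'])
E
```

```text
pics
{'t': 0.0, 'joint_pos': array([-8.24590119e+01,  1.24767024e+01,  9.25285054e+01,  2.10795860e-03,
        7.51323128e+01, -6.42945040e+00]), 'qvel': array([ 0.07004043,  0.07704979, -0.02949776,  0.02544596,  0.02619985,
       -0.03884246]), 'effort': array([ 7.46328055e-05, -3.96843624e+01, -3.03852510e+01, -8.71685870e-05,
        9.60097677e-03, -2.66317400e-06]), 'tcp_pos': array([ 150.79411563, -605.61305519,  195.5687291 ]), 'ee_rot': array([-1.79982577e+02,  1.36427642e-01, -7.60300841e+01]), 'wrist_force': array([0.35936801, 0.51733273, 0.73417552]), 'moment': array([ 0.00027197, -0.01214479, -0.01976226]), 'grip_width': 85.68020003630794}
scene {'fx': 413.6280760899161, 'fy': 413.6280760899161, 'cx': 325.11110859797134, 'cy': 204.5999891599631, 'R': array([[-0.7840406 , -0.62066322,  0.00758384],
       [-0.37673529,  0.46612219, -0.80050023],
       [ 0.49330605, -0.63048178, -0.59928446]]), 't': array([ 592.37452188,  249.35204994, 1270.53629179])}
chamber [(0.87, [385.0, 214.0, 48.0, 35.0]), (0.55, [347.0, 261.0, 40.0, 27.0])]
cap [(0.85, [247.0, 348.0, 56.0, 28.0]
[... 499 characters left out ...]
, 1826.95551413])}
chamber [(0.86, [359.0, 235.0, 46.0, 46.0])]
cap [(0.84, [359.0, 153.0, 26.0, 28.0]), (0.79, [178.0, 245.0, 38.0, 15.0]), (0.75, [278.0, 246.0, 22.0, 34.0])]
lock_pin []
pin_rest [(0.95, [421.0, 238.0, 27.0, 24.0])]
wrist {'fx': 306.50296791379924, 'fy': 306.50296791379924, 'cx': 319.38350594718287, 'cy': 196.3307258342251, 'mount': array([[ 9.99999655e-01,  5.89480581e-04,  5.84810326e-04,
         1.34285937e-01],
       [-7.35523510e-04,  9.55682687e-01,  2.94397795e-01,
        -7.50071613e+01],
       [-3.85351320e-04, -2.94398124e-01,  9.55682791e-01,
        -1.77288139e+02],
       [ 0.00000000e+00,  0.00000000e+00,  0.00000000e+00,
         1.00000000e+00]])}
0.55
```

Run:
```python
import cv2
a=cv2.imread('pics/top0.png'); b=cv2.imread('pics/scene0.png')
cv2.imwrite('pics/topc.png',cv2.resize(a[120:300,140:460],None,fx=2.5,fy=2.5,interpolation=cv2.INTER_CUBIC))
cv2.imwrite('pics/scenec.png',cv2.resize(b[140:380,200:500],None,fx=2.5,fy=2.5,interpolation=cv2.INTER_CUBIC))
```

```text
(no output)
```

View pics/topc.png

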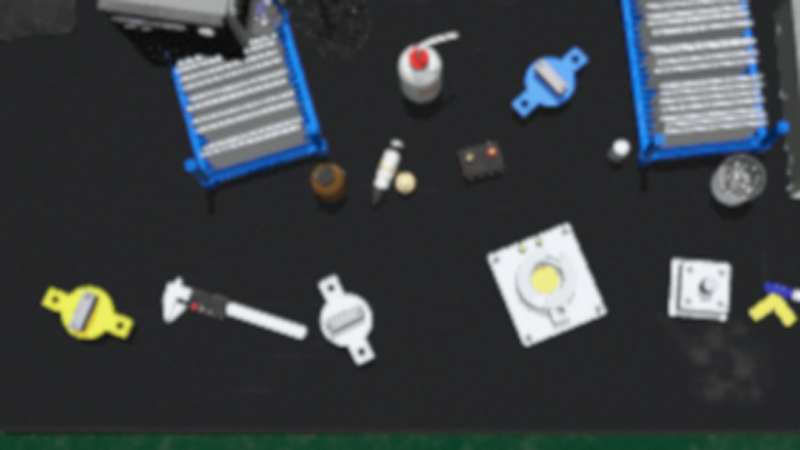

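View pics/scenec.png

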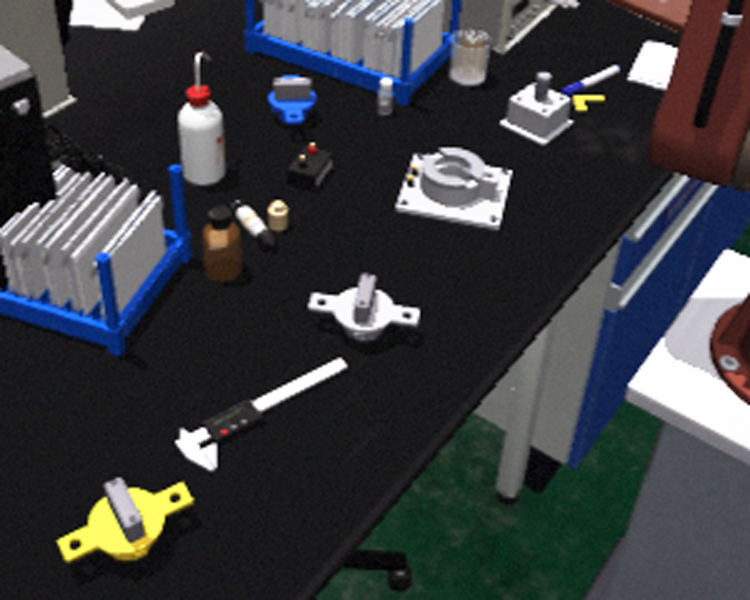

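View pics/top0.png

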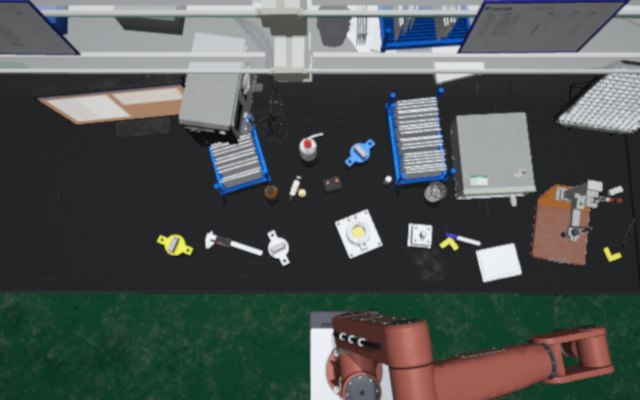

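Cap candidates in the top picture are white (278,247), blue (360,153) and yellow (176,244). I choose the white one, because blue and yellow are look-alikes. There is one chamber at (359,235) and one pin and rest at (421,236). Next I estimate rough positions and then take wrist close-ups.

```bash
cat >> h.py <<'E'
from scipy.spatial.transform import Rotation as Rn
def cam(name,obs=None):
    c=get_calibration(name)
    if name=='wrist':
        T=np.eye(4); T[:3,:3]=Rn.from_euler('xyz',obs['ee_rot'],degrees=True).as_matrix(); T[:3,3]=obs['tcp_pos']
        M=np.array(c['mount']); W=T@M; R=W[:3,:3].T; t=-R@W[:3,3]
    else: R=np.array(c['R']); t=np.array(c['t'])
    return dict(K=np.array([[c['fx'],0,c['cx']],[0,c['fy'],c['cy']],[0,0,1]]),R=R,t=t)
def back(c,uv,z):
    d=c['R'].T@np.linalg.solve(c['K'],[uv[0],uv[1],1.]); o=-c['R'].T@c['t']
    return o+d*(z-o[2])/d[2]
def proj(c,X):
    X=np.atleast_2d(X); p=(X@c['R'].T+c['t'])@c['K'].T
    return p[:,:2]/p[:,2:]
E
python3 - <<'E'
from h import *
c=cam('top')
print('cap',back(c,(278,247),35)); print('chamber plate',back(c,(359,234),12)); print('rest',back(c,(421,236),50)); 
# vial etc
for n,p in dict(vial=(388,180),res=(333,183),bottle=(271,193),tub=(434,191),cal0=(208,240),cal1=(262,254),blue=(360,153)).items(): print(n,back(c,p,30))
print(solve_ik([400,180,400],[180,0,-90]))
E
```

```text
cap [457.53418478 287.13830456  35.        ]
chamber plate [510.09389356 -23.37418365  12.        ]
rest [ 499.82509882 -254.80857374   50.        ]
vial [ 719.60106249 -137.06540867   30.        ]
res [707.1417799   77.30362965  30.        ]
bottle [666.95304264 318.2266213   30.        ]
tub [ 676.52096364 -314.65250224   30.        ]
cal0 [483.70704945 556.05569963  30.        ]
cal1 [431.07407482 348.08323949  30.        ]
blue [827.62443446 -29.09919605  30.        ]
[ 15.04486302 -16.35664447  99.21666494   0.          97.13997953
 105.04486302]
```

```bash
cat >> h.py <<'E'
def view(obj,yaw,h,off,name):
    y=np.radians(yaw); ty=np.array([np.sin(y),-np.cos(y)])
    p=np.array(obj[:2])+off*ty
    goto([p[0],p[1],h],[180,0,yaw]); wait(0.25)
    o=get_obs(); im=get_image('wrist'); save(name,im); np.savez('pics/'+name+'.npz',tcp_pos=o['tcp_pos'],ee_rot=o['ee_rot'])
    return o
E
python3 - <<'E'
from h import *
import station
print([x for x in dir(station) if 'grasp' in x.lower()], getattr(station,'grasp_offset',None))
for ob,yaw,n in (((500,-255),-68,'rest1'),((510,-23),-68,'ch1'),((510,-23),22,'ch2'),((457,287),24,'cap1')):
    o=view(ob,yaw,190,10,n); print(n,o['t'],o['tcp_pos'],o['ee_rot'])
    for q in ['chamber','cap','lock_pin','pin_rest']:
        print(q,[(round(d['score'],2),np.round(d['extent']).tolist()) for d in spot_in(q,'wrist')][:3])
E
```

```text
['grasp_offset'] 18.700000000000003
rest1 2.575 [ 490.42866029 -259.44073566  189.93786334] [ 1.79993011e+02  4.05787141e-03 -6.80722058e+01]
chamber [(0.56, [121.0, 70.0, 149.0, 141.0])]
cap []
lock_pin [(0.97, [324.0, 171.0, 27.0, 30.0])]
pin_rest [(0.63, [324.0, 160.0, 95.0, 96.0])]
ch1 4.0 [500.90471872 -27.97122502 189.94382124] [ 1.79991502e+02 -8.14225626e-03 -6.81148362e+01]
chamber [(0.88, [318.0, 156.0, 115.0, 129.0])]
cap [(0.57, [38.0, 100.0, 71.0, 138.0]), (0.3, [508.0, 16.0, 59.0, 31.0])]
lock_pin [(0.93, [523.0, 259.0, 48.0, 39.0]), (0.71, [497.0, 237.0, 112.0, 93.0])]
pin_rest [(0.89, [495.0, 236.0, 108.0, 95.0])]
ch2 5.9083 [513.73813107 -32.25838635 190.00491925] [ 1.79999687e+02 -3.32563429e-04  2.19895521e+01]
chamber [(0.88, [319.0, 157.0, 131.0, 112.0])]
cap [(0.6, [566.0, 262.0, 90.0, 97.0])]
lock_pin [(0.89, [242.0, 345.0, 24.0, 34.0]), (0.52, [319.0, 156.0, 132.0, 117.0])]
pin_rest [(0.36, [320.0, 158.0, 136.0, 117.0])]
cap1 7.6083 [461.60760484 276.85214511 189.99770008] [1.79991268e+02 1.72199093e-03 2.38921098e+01]
chamber [(0.95, [266.0, 343.0, 103.0, 39.0])]
cap [(0.97, [315.0, 161.0, 126.0, 65.0])]
lock_pin []
pin_rest []
```

Run:
```python
import cv2,numpy as np
def crop(n,u,v,w=130,h=100):
    a=cv2.imread(f'pics/{n}.png'); u0=max(0,u-w//2);v0=max(0,v-h//2)
    r=cv2.resize(a[v0:v0+h,u0:u0+w],None,fx=6,fy=6,interpolation=cv2.INTER_CUBIC); print(n,u0,v0,r.shape); cv2.imwrite(f'pics/{n}_c.png',r)
crop('rest1',324,165,110,96); crop('ch1',318,156,130,96); crop('ch2',319,157,132,96); crop('cap1',315,161,132,80)
```

```text
rest1 269 117 (576, 660, 3)
ch1 253 108 (576, 780, 3)
ch2 253 109 (576, 792, 3)
cap1 249 121 (480, 792, 3)
```

View pics/rest1_c.png

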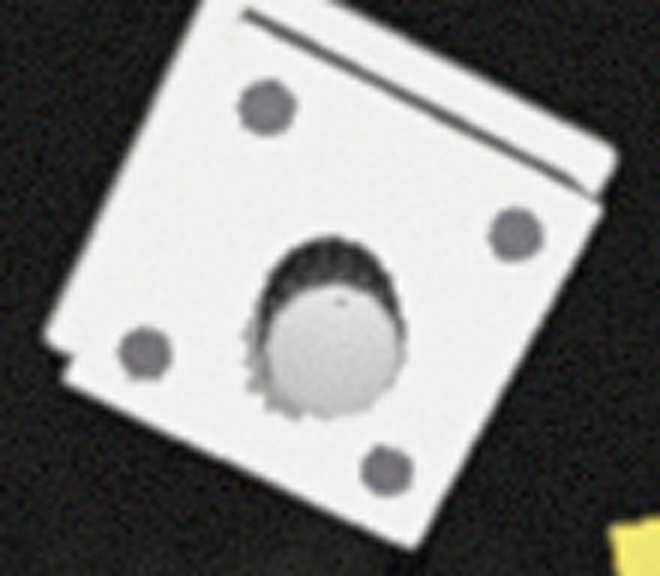

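View pics/ch1_c.png

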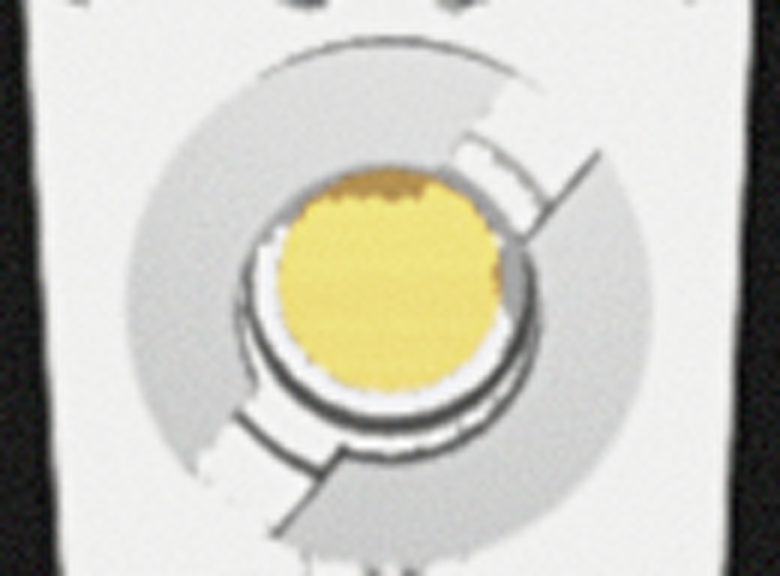

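View pics/ch2_c.png

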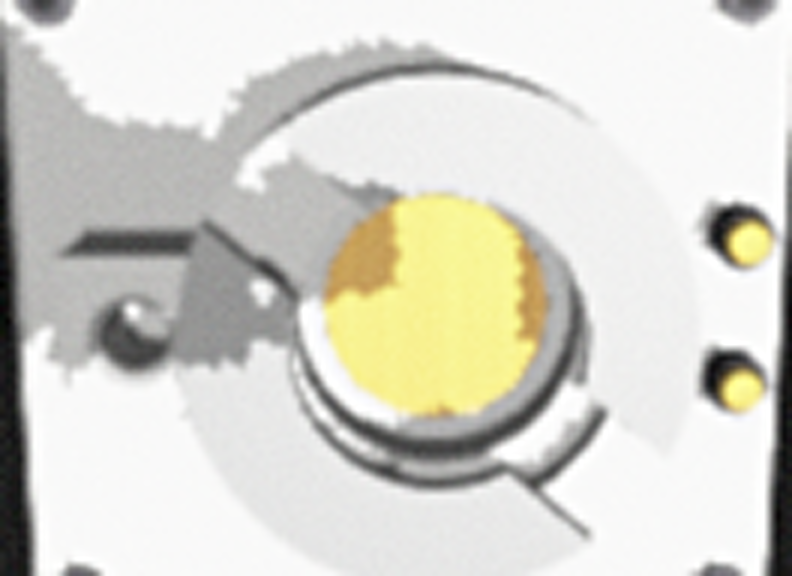

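View pics/cap1_c.png

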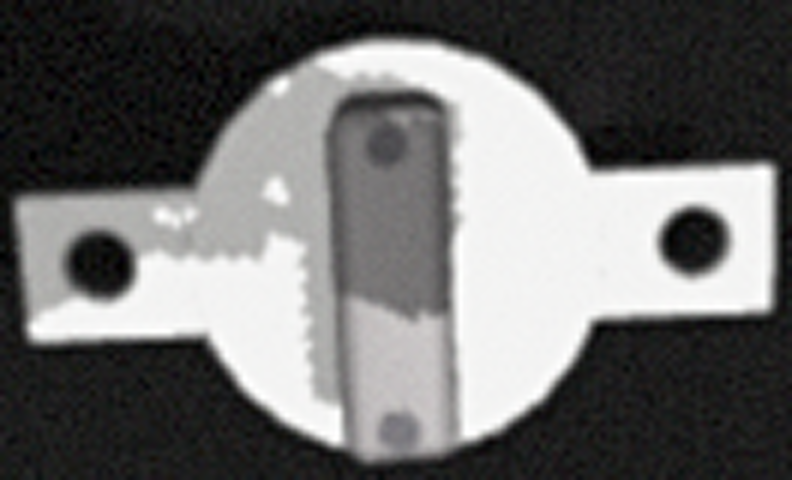

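```bash
cat >> h.py <<'E'
OFF=dict(rest1=(269,117),ch1=(253,108),ch2=(253,109),cap1=(249,121))
def bp(n,x,y,z):
    o=np.load('pics/'+n+'.npz'); c=cam('wrist',o); u0,v0=OFF[n]
    return back(c,((x+.5)/6-.5+u0,(y+.5)/6-.5+v0),z)
def fitc(P):
    P=np.array(P)[:,:2]; A=np.c_[2*P,np.ones(len(P))]; s=np.linalg.lstsq(A,(P**2).sum(1),rcond=None)[0]
    return s[:2],np.sqrt(s[2]+s[:2]@s[:2])
E
python3 - <<'E'
from h import *
a=bp('cap1',100,265,37);b=bp('cap1',694,241,37);print('cap ears',a,b,(a+b)/2,np.linalg.norm(a-b),np.degrees(np.arctan2(*(b-a)[1::-1])))
a=bp('cap1',386,143,69.5);b=bp('cap1',398,430,69.5);print('bar',(a+b)/2,np.degrees(np.arctan2(*(b-a)[1::-1])))
for n,pts in (('ch1',[(126,300),(653,310),(260,75),(520,75),(195,470),(390,38),(620,440)]),('ch2',[(183,420),(697,310),(250,135),(435,63),(590,120),(670,450)])):
    print(n,fitc([bp(n,x,y,50) for x,y in pts]))
print('lock',bp('ch2',133,333,46))
a=bp('ch2',748,243,28);b=bp('ch2',740,388,28);print('term',a,b,np.degrees(np.arctan2(*(a-b)[1::-1]))-90)
# plate side edges ch1
for n,l in (('ch1',[(27,50),(58,540),(752,50),(728,540)]),('ch2',[(8,200),(35,560),(787,200),(770,560)])):
    q=[bp(n,*p,12)[:2] for p in l]; print(n,np.round(q,1).tolist(),[np.degrees(np.arctan2(*(q[i]-q[i+1])[::-1])) for i in (0,2)], np.linalg.norm(q[2]-q[0]))
print('pin',bp('rest1',334,350,95)); print('screws',np.mean([bp('rest1',*p,50) for p in((267,107),(515,235),(145,353),(387,470))],0))
E
```

```text
cap ears [403.66723228 261.24727213  37.        ] [500.59736298 309.10604412  37.        ] [452.13229763 285.17665813  37.        ] 108.10139821285188 26.277628554222517
bar [451.88765114 285.18558308  69.5       ] -64.01426834323654
ch1 (array([516.3292887 , -20.02829924]), np.float64(45.85765042418293))
ch2 (array([514.37551128, -19.70724213]), np.float64(46.64118312168802))
lock [465.25322907 -39.17730758  46.        ]
term [563.55086539  14.91924107  28.        ] [573.81386171 -10.41225398  28.        ] 22.055215941401343
ch1 [[530.3, 59.3], [441.4, 23.0], [580.9, -66.5], [492.0, -102.8]] [np.float64(22.237665240130443), np.float64(22.254754052568043)] 135.5787991294108
ch2 [[432.2, -31.9], [460.3, -98.9], [570.6, 24.1], [598.8, -42.8]] [np.float64(112.75624633162401), np.float64(112.85056020490377)] 149.3197014970681
pin [ 502.64161814 -259.16133098   95.        ]
screws [ 502.0649602  -259.08403494   50.        ]
```

Everything agrees. The cap is at (452.0, 285.2) with yaw 26.2, and its ear holes measure 108.1 mm apart against an expected 108. The chamber is at about (515.4, -19.8) with yaw 22.3, rim radius 46. The pin is at (502.4, -259.1). The crop shows a white cap with a grey bar, so I'm going ahead with the grasp.

Run:
```python
from h import *
goto([452,285.2,130],[180,0,26.2])
move_l([452,285.2,42],speed=120); wait(.2); o=get_obs(); print(o['tcp_pos'],o['wrist_force'])
grip(15,60); wait(.2); o=get_obs(); print(o['t'],o['grip_width'],o['tcp_pos'],o['wrist_force'])
move_l([452,285.2,130],speed=120); wait(.3); o=get_obs(); print(o['t'],o['grip_width'],o['tcp_pos'],o['wrist_force'],o['moment'])
save('held',get_image('wrist')); save('held_s',get_image('scene'))
```

```text
[452.89162998 285.6182928   43.10039783] [-0.34354697 -0.13005706 -0.12178393]
10.1583 15.05841998639969 [451.98877908 285.20228106  41.98129942] [ 0.24686642 -0.02446987 -0.2122515 ]
11.3417 14.901233191557145 [451.51507694 284.96451644 129.19643188] [-0.43333002  0.93503812 -0.70937571] [-0.00173289 -0.03097258 -0.0341428 ]
```

View pics/held.png

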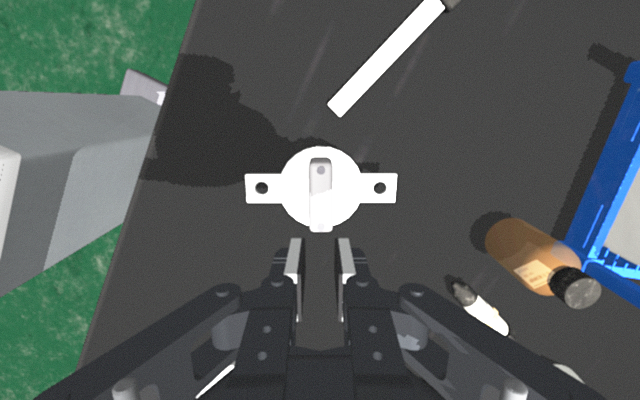

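The fingers closed only to the commanded 15 and did not take the cap. It still stands at (320,188) and the finger gap looks wider than the bar. I'll regrasp with a full close command.

```bash
python3 - <<'E'
from h import *
grip(85)
move_l([452,285.2,42],speed=150); wait(.2); save('g0',get_image('wrist'))
grip(0,60); wait(.2); o=get_obs(); print(o['t'],o['grip_width'],o['tcp_pos'],o['wrist_force']); save('g1',get_image('wrist'))
E
python3 -c "
import cv2,numpy as np
cv2.imwrite('pics/g01.png',np.hstack([cv2.imread('pics/g%d.png'%i)[100:400,120:520] for i in (0,1)]))"
```

```text
14.075 -0.22723354685633068 [452.01649002 285.20548717  41.99273257] [ 0.11281662 -0.52755552 -0.13405145]
```

View pics/g01.png

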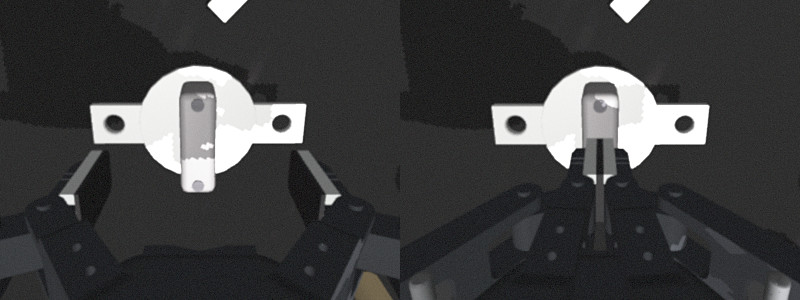

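Run:
```python
from h import *
im=get_image('scene'); save('sc1',im[180:320,270:430]); 
im=cv2.resize(im[200:300,290:410],None,fx=6,fy=6,interpolation=cv2.INTER_CUBIC); save('sc1c',im)
c=cam('scene'); print(proj(c,[[452,285.2,42],[452,285.2,69.5],[452,285.2,82],[452,285.2,37.5]]), get_obs()['tcp_pos'])
```

```text
[[344.78685094 261.86298789]
 [345.1095804  255.44671921]
 [345.25905641 252.47494749]
 [344.734825   262.89732926]] [452.02650664 285.20650192  42.02214332]
```

View pics/sc1c.png

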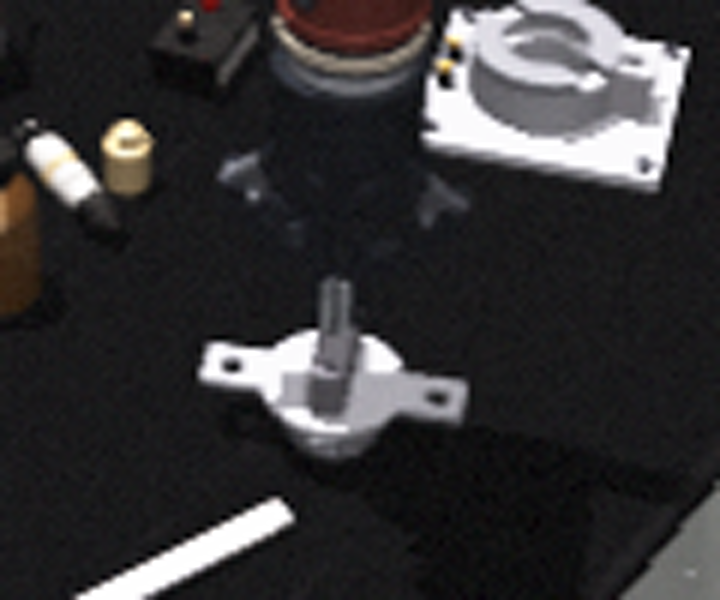

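The wrist and scene views agree that the fingertips are well above the nominal TCP: they closed over the bar's top (z 69.5) while the TCP read 42. I'll measure the true tip height with a gentle touch on the bar's top.

Run:
```python
from h import *
z=42.
f0=get_obs()['wrist_force'][2]
while z>20:
    z-=1.5; move_l([452,285.2,z],speed=30); o=get_obs(); f=o['wrist_force'][2]-f0
    print(z,round(o['tcp_pos'][2],2),round(f,2),end=' | ')
    if abs(f)>2.5: break
print(o['t'])
save('t1',get_image('wrist'))
```

```text
40.5 40.3 0.48 | 39.0 38.84 0.98 | 37.5 37.33 0.45 | 36.0 35.83 1.59 | 34.5 35.22 4.96 | 15.425
```

View pics/t1.png

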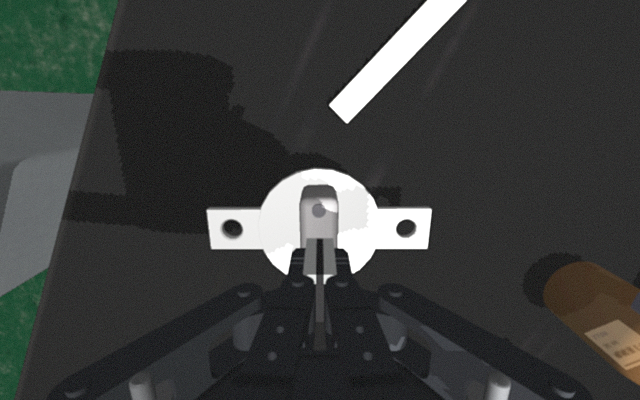

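Contact came at TCP z 35.6, so the real tips sit 34 mm short of the stated TCP. I'll use that offset from here on: cap grasp at TCP z 8.

Run:
```python
from h import *
move_l([452,285.2,45],speed=100); grip(85)
f0=get_obs()['wrist_force'][2]
for z in (30,18,8):
    move_l([452,285.2,z],speed=90); o=get_obs(); f=o['wrist_force'][2]-f0; print(z,o['tcp_pos'][2],f)
    if abs(f)>6: break
else:
    grip(0,60); wait(.15); o=get_obs(); print(o['t'],o['grip_width'],o['tcp_pos'],o['wrist_force'])
    save('g2',get_image('wrist'))
```

```text
30 28.943494750842028 -0.049901659528223896
18 17.378990219826022 0.8547720052634706
8 7.483432831965731 1.4281444626622979
18.1333 19.098709736353065 [452.54343142 285.44381992   8.38623304] [ 1.15166103 -0.72133192  1.0903411 ]
```

View pics/g2.png

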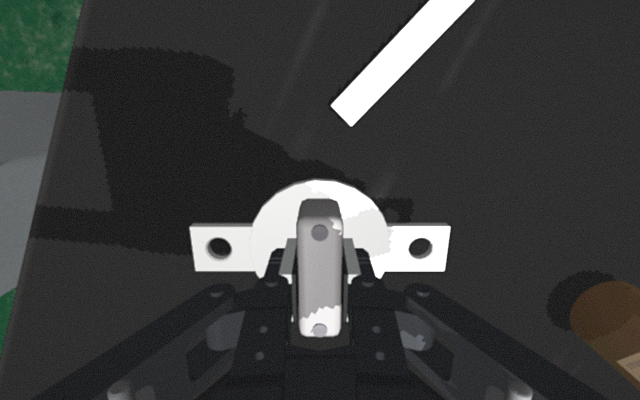

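Run:
```python
from h import *
move_l([452,285.2,130],speed=150)
C=(515.4,-19.8); yaw=22.3+50+40
goto([C[0],C[1],110],[180,0,yaw]); wait(.3)
o=get_obs(); print(o['t'],o['grip_width'],o['tcp_pos'],o['ee_rot'],o['wrist_force'],o['moment']); im=get_image('wrist'); save('h2',im)
np.savez('pics/h2.npz',tcp_pos=o['tcp_pos'],ee_rot=o['ee_rot'])
# expected ear hole pixels
c=cam('wrist',o); y=np.radians(o['ee_rot'][2]); ux=np.array([np.cos(y),np.sin(y),0])
print(proj(c,[o['tcp_pos']+s*54*ux+[0,0,37-8.2] for s in(-1,1)]))
```

```text
21.275 18.868984002663158 [515.45044841 -19.50161745 110.05114095] [1.79993446e+02 3.44735459e-03 1.12326377e+02] [-0.14638025 -0.30642613 -2.44350988] [ 0.03009304 -0.04062271  0.02496356]
[[218.71829009 248.98404193]
 [420.49148676 249.15849468]]
```

View pics/h2.png

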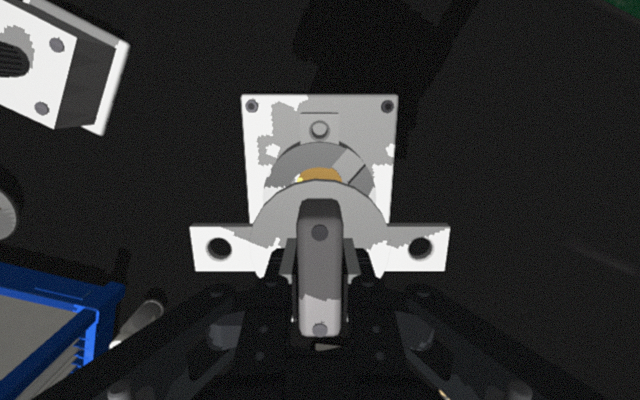

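Run:
```python
from h import *
o=np.load('pics/h2.npz'); c=cam('wrist',o)
im=cv2.imread('pics/h2.png'); cv2.imwrite('pics/h2c.png',cv2.resize(im[85:235,230:410],None,fx=4.4,fy=4,interpolation=cv2.INTER_CUBIC))
L=back(c,(319.5,128.5),46); y=np.radians(22.3); print(L, L[:2]+54*np.array([np.cos(y),np.sin(y)]))
print([proj(c,[515.4+r*np.cos(y),-19.8+r*np.sin(y),z]) for r,z in((-54,46),(-46,50))])
```

```text
[463.98196916 -40.75302162  46.        ] [513.94329395 -20.26238901]
[array([[319.3357297 , 130.51201237]]), array([[319.32071588, 141.59025102]])]
```

View pics/h2c.png

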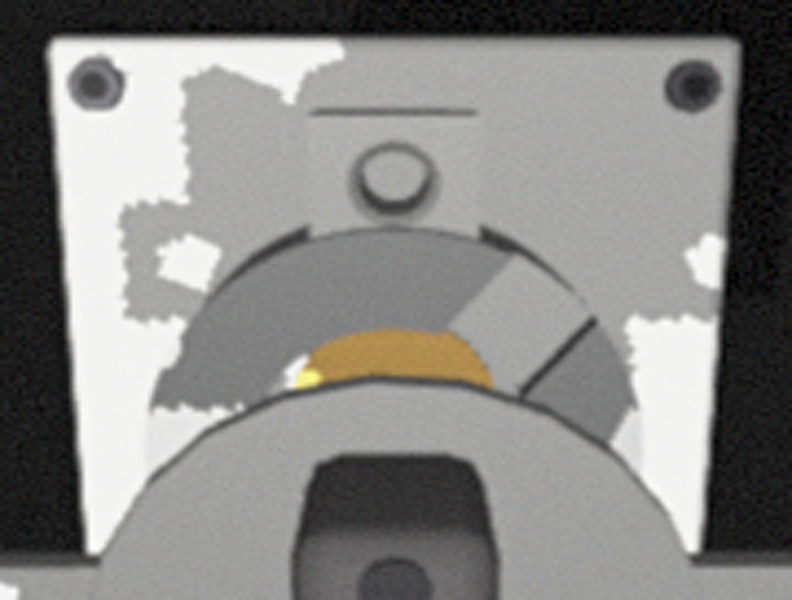

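Run:
```python
from h import *
yaw=112.3; C=np.array([515.9,-19.6])
move_l([*C,64],speed=100); wait(.2)
o=get_obs(); f0=o['wrist_force']; print(o['t'],o['tcp_pos'],f0)
z=62
while z>38:
    z-=2; move_l([*C,z],speed=40); o=get_obs(); f=o['wrist_force']-f0
    print(z,np.round(o['tcp_pos'],1),np.round(f,1))
    if f[2]>5 or np.linalg.norm(f)>10: break
wait(.2); o=get_obs(); print(o['t'],o['tcp_pos'],o['ee_rot'],o['wrist_force']-f0,o['moment'],o['grip_width'])
```

```text
22.1333 [516.90438391 -19.7815567   65.04071267] [ 0.41480712  0.24527986 -3.34296273]
60 [515.6 -19.6  59.8] [ 0.2 -1.   0.3]
58 [515.7 -19.6  57.8] [-0.2  0.4  0.2]
56 [515.7 -19.6  55.8] [-0.6 -0.7 -0. ]
54 [515.7 -19.6  53.8] [-1.4  0.2  0.2]
52 [515.7 -19.6  51.8] [-0.8  0.4  0.3]
50 [515.7 -19.6  49.8] [-0.1  0.5  0.2]
48 [515.7 -19.6  47.8] [ 0.1 -0.2  0.8]
46 [515.7 -19.5  45.8] [ 0.1 -0.5  0.8]
44 [516.5 -19.7  44.4] [ 0.3 -0.1  2.1]
42 [516.5 -19.7  44.3] [-5.4  0.7 12.7]
24.8333 [516.46475062 -19.70160348  44.25438163] [1.79995989e+02 1.03751991e-02 1.12310237e+02] [-5.28329921  0.07862872 13.64819027] [0.19417684 0.82436454 0.02510053] 19.194462663794194
```

Cap is resting on the rim (TCP z 44.3 means cap z 36) with about 13 N press. Now I turn it toward the notches.

Run:
```python
from h import *
C=np.array([515.9,-19.6]); fz0=-3.34
move_l([*C,42.5],speed=30); wait(.1)
for yaw in (106,100,94,88,84,80,77,74.5,72.3):
    move_l([*C,42.5],[180,0,yaw],speed=10) if False else goto([*C,42.5],[180,0,yaw])
    o=get_obs(); f=o['wrist_force']; print(yaw,round(o['t'],2),np.round(o['tcp_pos'],1),round(o['ee_rot'][2],1),np.round(f,1),round(o['moment'][2],2))
    if f[2]-fz0<3 and o['tcp_pos'][2]<43.2 : print('drop'); break
    if np.linalg.norm(f)>30: print('stop'); break
```

```text
106 25.43 [517.3 -19.8  44.3] 106.0 [-1.7  0.2  5.9] -0.13
100 25.68 [517.4 -19.8  44.3] 100.0 [-1.6 -0.1  5.6] -0.13
94 25.93 [517.5 -19.8  44.2] 94.1 [-1.2  0.1  6. ] -0.08
88 26.18 [517.5 -19.8  44.2] 88.1 [-1.2 -0.7  5.5] -0.17
84 26.43 [517.3 -19.7  44.2] 84.1 [-2.   0.2  5.9] -0.15
80 26.68 [517.1 -19.6  43.8] 80.2 [-0.8  0.4  6.5] -0.09
77 26.93 [515.3 -19.7  41.8] 77.2 [-0.7  0.7 -3.5] -0.01
drop
```

Run:
```python
from h import *
C=np.array([515.9,-19.6]); fz0=-3.34
goto([*C,41.5],[180,0,73]); wait(.1)
z=40
while z>22:
    move_l([*C,z],[180,0,73],speed=50); o=get_obs(); f=o['wrist_force']
    print(z,round(o['t'],2),np.round(o['tcp_pos'],1),round(o['ee_rot'][2],1),np.round(f,1),round(o['moment'][2],2))
    if f[2]-fz0>6 : print('contact'); break
    z-=2.5 if z>29 else 1.5
wait(.15);o=get_obs();print(o['t'],o['tcp_pos'],o['wrist_force'])
```

```text
40 27.53 [515.7 -19.6  39.8] 73.0 [ 0.6 -0.1 -3.6] -0.05
37.5 27.78 [515.7 -19.6  37.3] 73.0 [ 0.5  0.7 -3.8] 0.0
35.0 28.03 [515.6 -19.5  34.7] 73.0 [-0.2 -1.1 -3.2] 0.03
32.5 28.28 [515.6 -19.6  32.2] 73.0 [-0.6  0.1 -2.1] 0.03
30.0 28.53 [515.6 -19.5  29.7] 73.0 [-0.5  0.1 -2.8] 0.03
27.5 28.78 [515.7 -19.5  27.3] 73.0 [ 0.4  0.2 -2.3] -0.02
26.0 29.03 [516.2 -19.6  26.8] 73.0 [-3.  -0.7  4. ] -0.03
contact
29.1833 [516.1527234  -19.63000841  26.8227173 ] [-3.45132726  1.41761338  6.16827382]
```

The flange is down at TCP 26.8, so cap z is 18.5. Now I twist clockwise to the stop.

Run:
```python
from h import *
C=np.array([515.9,-19.6])
for yaw in (60,48,36,28,25,23,22,21,20,19):
    goto([*C,26.4],[180,0,yaw]); o=get_obs(); f=o['wrist_force']; m=o['moment'][2]
    print(yaw,round(o['t'],2),np.round(o['tcp_pos'],1),round(o['ee_rot'][2],1),np.round(f,1),round(m,2),round(o['grip_width'],1))
    if abs(m)>0.9 or np.linalg.norm(f)>30: print('stop'); break
wait(.3); o=get_obs(); print(o['t'],o['ee_rot'],o['moment'])
```

```text
60 29.52 [516.7 -19.8  26.8] 60.2 [ 0.9 -0.6  1.7] -0.05 18.7
48 29.83 [516.6 -19.7  26.8] 48.3 [ 0.3 -0.2  3.3] -0.04 18.8
36 30.15 [516.5 -19.7  26.8] 36.3 [-1.  -0.3  4.8] -0.08 18.8
28 30.41 [516.5 -19.6  26.8] 28.3 [ 0.1 -0.2  4.6] -0.1 19.1
25 30.66 [516.5 -19.7  26.8] 25.2 [ 0.1 -1.1  5.6] -0.07 19.4
23 30.91 [516.4 -19.7  26.8] 23.3 [-0.1 -0.3  5.4] -0.08 18.8
22 31.16 [516.  -19.8  26.8] 22.3 [-0.6 -0.8  6.1] 0.14 18.9
21 31.41 [515.8 -19.8  26.8] 21.4 [-1.2 -1.3  7.3] 0.51 19.1
20 31.66 [515.8 -19.9  26.8] 20.6 [-1.8 -0.6  8.1] 1.25 19.2
stop
31.9583 [1.79913562e+02 6.08308238e-02 2.06191999e+01] [0.02341706 0.25548902 1.27290479]
```

Run:
```python
from h import *
C=np.array([515.9,-19.6])
goto([*C,26.8],[180,0,22]); grip(70); wait(.1)
move_l([*C,130],speed=200)
o=view([515.5,-19.7],22,190,10,'v3'); print(o['t'],o['tcp_pos'],o['ee_rot'])
im=cv2.imread('pics/v3.png'); cv2.imwrite('pics/v3_c.png',cv2.resize(im[109:209,253:385],None,fx=6,fy=6,interpolation=cv2.INTER_CUBIC))
```

```text
34.1167 [517.56925386 -28.56960342 187.57737709] [-179.8555553     0.21963785   22.00504937]
```

View pics/v3_c.png

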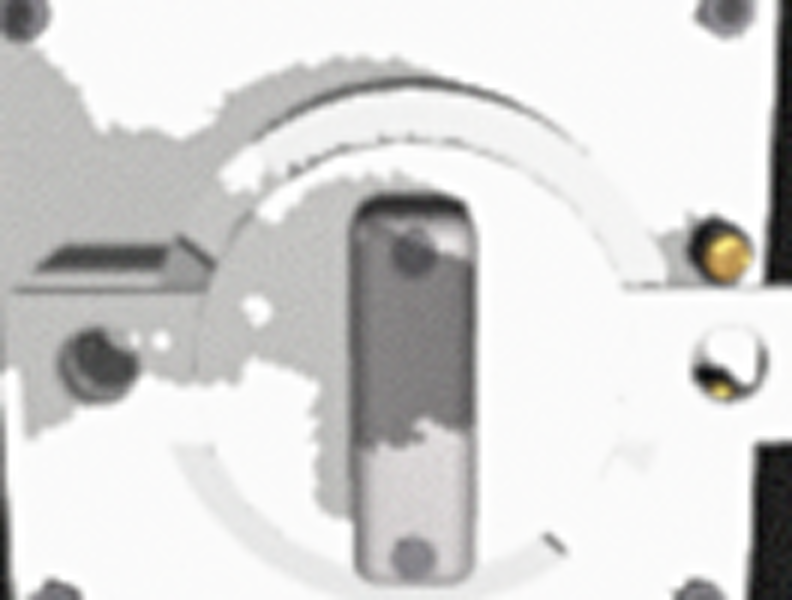

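```bash
cat >> h.py <<'E'
OFF['v3']=(253,109)
E
python3 - <<'E'
from h import *
a=bp('v3',98,363,55.5);b=bp('v3',729,362,55.5);print(a,b,(a+b)/2,np.linalg.norm(a-b),np.degrees(np.arctan2(*(b-a)[1::-1])))
y=np.radians(22.3);print(515.6-54*np.cos(y),-19.8-54*np.sin(y))
# fetch pin
P=[502.4,-259.1]
goto([*P,100],[180,0,-68]); 
move_l([*P,28],speed=120); wait(.15); o=get_obs();print(o['t'],o['tcp_pos'],o['wrist_force'])
grip(0,60); wait(.15); o=get_obs();print(o['t'],o['grip_width'],o['tcp_pos'],o['wrist_force'])
save('p1',get_image('wrist'))
E
```

```text
[465.42355427 -39.77043276  55.5       ] [565.53100732   1.05644596  55.5       ] [515.47728079 -19.3569934   55.5       ] 108.11260881023206 22.187136321103562
465.6386752071678 -40.29063261456628
36.1417 [ 503.4904025  -259.76019709   29.34857823] [ 0.26910128  0.02034587 -0.68661575]
36.7917 20.54842630841672 [ 502.72884542 -259.31863834   28.44703902] [-0.3080011   1.70796294  2.93795534]
```

View pics/p1.png

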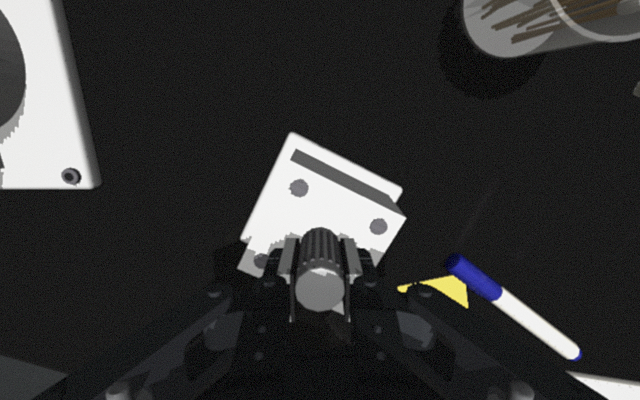

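```bash
python3 - <<'E'
from h import *
o=get_obs(); c=cam('wrist',o); print(proj(c,[*o['tcp_pos'][:2],95.]), proj(c,[*(o['tcp_pos'][:2]),50.]))
move_l([502.4,-259.1,95],speed=150)
move_l([502.4,-259.1,110],speed=150)
T=[465.6,-40.1]
goto([*T,105],[180,0,-68]); wait(.3); o=get_obs(); c=cam('wrist',o); save('p2',get_image('wrist'))
print(o['t'],o['tcp_pos'],o['ee_rot'],o['grip_width'],o['wrist_force']); t=o['tcp_pos']
print('head top',proj(c,t+[0,0,67]),'tip',proj(c,t+[0,0,-18]))
E
python3 -c "
import cv2
im=cv2.imread('pics/p2.png'); cv2.imwrite('pics/p2c.png',cv2.resize(im[150:350,220:420],None,fx=3,fy=3,interpolation=cv2.INTER_CUBIC))"
```

```text
[[318.96309288 289.91174709]] [[318.99186867 242.61968843]]
38.8833 [466.06193409 -41.11992668 105.11738578] [-1.79988467e+02 -1.56643713e-02 -6.80942640e+01] 20.20758409406872 [ 0.20125465 -0.29982491 -1.01774428]
head top [[318.91288325 290.53103824]] tip [[319.0152298  217.13467011]]
```

View pics/p2c.png

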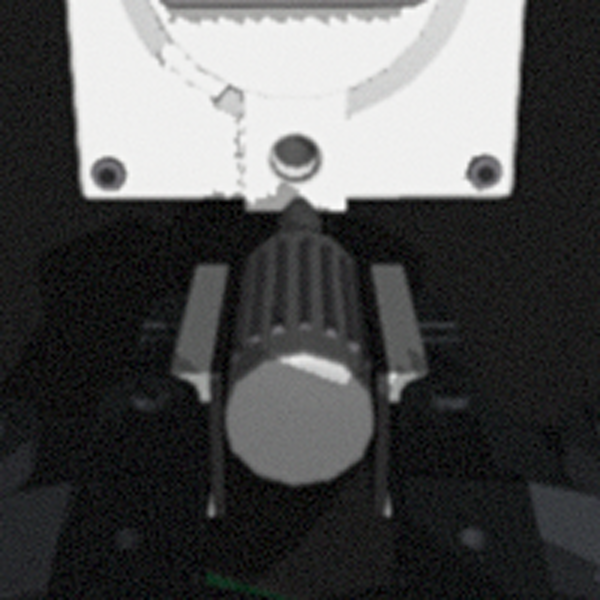

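Run:
```python
from h import *
o=get_obs(); c=cam('wrist',o); im=get_image('wrist'); save('p3',im)
print(o['t'],o['tcp_pos'],back(c,(318.4,202.5),55.5))
cv2.imwrite('pics/p3c.png',cv2.cvtColor(cv2.resize(im[180:240,280:360],None,fx=8,fy=8,interpolation=cv2.INTER_CUBIC),cv2.COLOR_RGB2BGR))
```

```text
38.9333 [465.93550779 -40.94161892 105.06009391] [465.81254768 -40.45043189  55.5       ]
```

View pics/p3c.png

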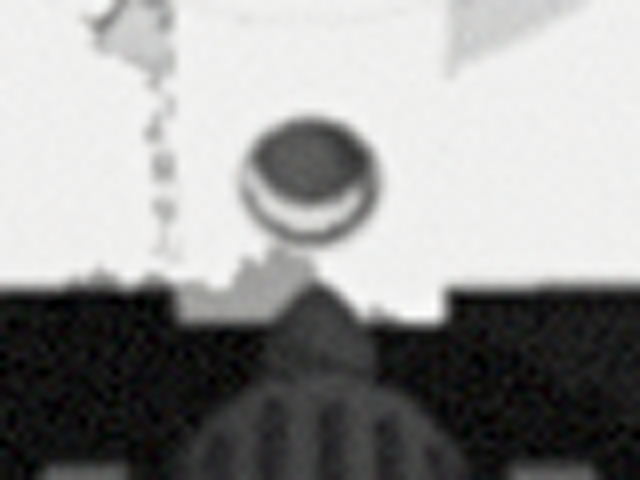

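Run:
```python
from h import *
T=np.array([465.65,-40.3])
move_l([*T,80],speed=80); wait(.2); o=get_obs(); f0=o['wrist_force']; print(o['t'],o['tcp_pos'],f0)
z=80
while z>32.5:
    z-=3; z=max(z,32.5); move_l([*T,z],speed=45); o=get_obs(); f=o['wrist_force']-f0
    print(z,round(o['t'],1),np.round(o['tcp_pos'],1),np.round(f,1))
    if np.linalg.norm(f)>9: print('stop'); break
```

```text
39.65 [466.20912671 -40.40339937  80.55655001] [ 0.93802834 -0.08655757 -1.13239568]
77 39.9 [465.5 -40.3  76.9] [-1.6  1.1  0.4]
74 40.1 [465.4 -40.2  73.7] [-2.1 -0.9  0.6]
71 40.4 [465.4 -40.2  70.7] [-0.9 -0.1 -0.7]
68 40.6 [465.4 -40.2  67.7] [ 0.2 -0.3 -0.1]
65 40.9 [465.4 -40.2  64.7] [-0.3 -0.4  0.6]
62 41.1 [465.4 -40.2  61.7] [-0.5  0.4 -0.1]
59 41.4 [465.4 -40.2  58.7] [-0.3  0.5  0.6]
56 41.6 [465.4 -40.2  55.7] [-0.6 -0.9  1.2]
53 41.9 [465.4 -40.2  52.7] [-0.3 -0.3  0.1]
50 42.1 [465.4 -40.2  49.7] [-1.3  0.2  1.4]
47 42.4 [465.4 -40.3  46.7] [-0.8  0.1  0.1]
44 42.6 [465.4 -40.2  43.7] [-1.4  0.2  0.3]
41 42.9 [465.4 -40.2  40.7] [0.  0.6 0.6]
38 43.1 [465.4 -40.2  37.7] [-1.2  0.1 -0.2]
35 43.4 [465.4 -40.2  34.7] [-0.4 -0.4 -0.2]
32.5 43.6 [466.1 -40.4  33.8] [-4.3  0.7  8.5]
stop
```

Pin head is seated on the ear: contact at TCP 33.8, predicted 33.5–33.9. I release, retreat straight up and check.

Run:
```python
from h import *
T=np.array([465.65,-40.3])
move_l([*T,33.8],speed=30); grip(60); wait(.1)
move_l([*T,130],speed=150)
o=view([490,-30],22,200,10,'v4'); print(o['t'],o['wrist_force'])
save('v4s',get_image('scene')); save('v4t',get_image('top'))
im=cv2.imread('pics/v4.png'); a=cv2.resize(im[100:220,250:390],None,fx=4,fy=4,interpolation=cv2.INTER_CUBIC)
s=cv2.imread('pics/v4s.png'); a2=cv2.resize(s[160:380,200:460],(560,474)); cv2.imwrite('pics/v4_c.png',a);cv2.imwrite('pics/v4_s2.png',a2)
```

```text
46.8917 [-0.0325707  -0.30496073 -0.19997091]
```

View pics/v4_c.png

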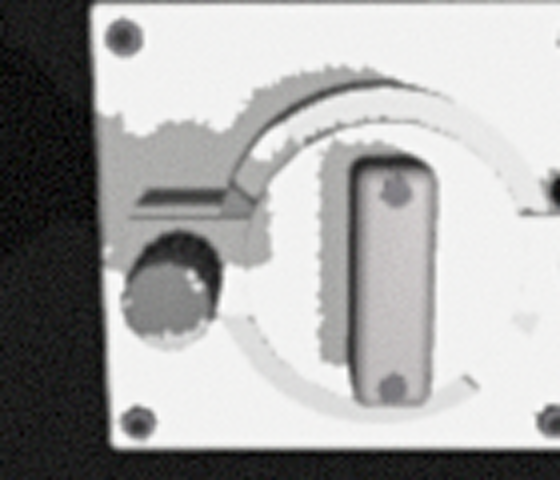

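View pics/v4_s2.png

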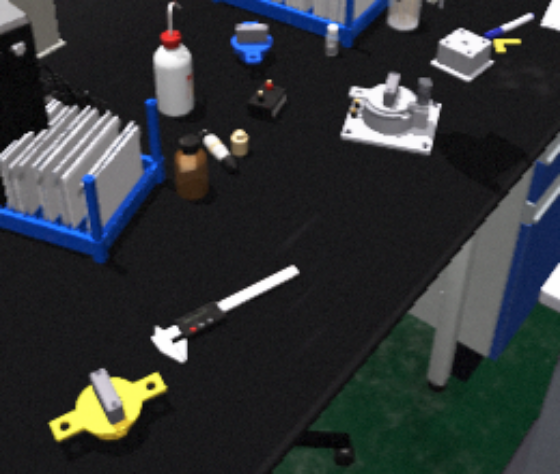

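Run:
```python
from h import *
c=cam('wrist',np.load('pics/v4.npz')); print(back(c,(292,173.9),100.5)); sign_off()
```

```text
[465.73566827 -38.22294732 100.5       ]
the job is handed in; nothing more can be done
```

The cap is in the collar, turned to its stop and locked with the pin, and I handed the job in at about 47 s. `sign_off` gives no verdict, so what follows is from my own readings.

**Cap placing:** I set the white, grey-barred cap on the rim 40° to the side of the notches, pressing with about 14–17 N. Turning it clockwise under about 9 N, the tabs dropped through at a tool yaw of 77°. The flange then came down onto the collar, with cap z at about 18.5 mm.

**Twist:** I turned the cap clockwise until it reached the hard stop at about 1.3 N·m. After release the wrist view put its yaw at 22.2°, against 22.3° measured for the chamber. The ear holes were 108.1 mm apart, as expected.

**Pin:** It went down through the ear with almost no force. The head met the ear with 8.5 N along z, at the height predicted for fully home.

**Last checks:** The wrist and scene pictures show:
- the pin upright with its head on the ear
- the cap level
- the gripper clear
- the bystanders in the scene view where they were

**What disagreed:**
- **Gripper length:** The fingertips ended about 34 mm short of the stated TCP. My first two closings went over the bar's top without taking the cap. I measured the offset by a light touch of about 5 N on the bar and used it for the rest of the job.
- **Pin head position:** The final picture put the centre of the pin's head about 2 mm from the hole's axis. That is within camera error plus the pin's play in its hole.

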